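Hang the second soap cutter on the twin hook

TASK

Put the straight soap cutter away: take it out of the slot of the wooden cutting box and hang it by its handle on the twin-prong hook of the tool panel, in front of the crinkle cutter that already hangs there. The crinkle cutter hangs too far forward, so slide it to the back of the hook to make room, without taking it off. In the end both cutters hang straight and still with both prongs under their handles, and the timer, the label roll and the olive soap bar are still where they stood.

Things in the scene. Friction and masses are not known exactly. Their poses are not given: they have to be found in the camera images.
- straight_cutter: Straight hand cutter to hang: flat steel blade 140 wide, 42 high, 3 thick; two legs 10 mm wide at its ends; wooden bar handle on top 156 long, 22 thick, 26 high; open window between, 120 wide, 58 high. 126 mm tall, 0.2 to 0.3 kg. Origin under the blade's middle; z up, y along blade and handle, x through the thickness. Starts upright in the box's slot, leaning a few degrees at most.
- straight_cutter_handle (a point): Centre of the straight cutter's handle, 113 mm above its lower edge; axes as the cutter's. In the box nothing stands within 25 mm beside or below the handle's middle.
- crinkle_cutter: Crinkle cutter, already hanging on the hook: same sizes, axes and weight as the straight one, but a zigzag blade 7 mm thick. Its handle lies flat and loose across both prongs and slides along them with 1 to 3 N; it starts with the handle centre 72 to 94 mm in front of the panel, too far forward for a second cutter.
- crinkle_cutter_handle (a point): Centre of the crinkle cutter's handle, 113 mm above its lower edge; axes as the cutter's.
- tool_panel: Fixed grey perforated steel panel on two feet, 200 mm wide, top 237 mm above the bench, with the twin hook. Origin on the bench under the middle of its front face; x goes backwards through the panel (the prongs point to -x), y left along it, z up. The feet (12 mm high) reach 85 mm before and behind the face.
- hook (a point): On the panel's face midway between the prongs, level with their upper side (190 mm above the bench); panel's axes. Prongs: level steel bars 8 mm thick at y = +38 and -38, straight to x = -125, then the ends turn up to x = -140, 22 mm above this point. A 3 mm strip on the face is the back stop. A hung handle's centre is 13 mm above this point, at x from -14 (back) to -112 mm.
- cutting_box: Fixed open wooden box 190 x 108 mm, 70 mm high, floor 16 mm thick, with two soap slices (71 mm high). Origin under its middle; x along the box (slices from x = +31 mm), y across, z up. A 6 mm slot across both long walls at x = 0 goes down to the floor; the straight cutter's blade stands in it, handle across the box. Lift it straight up 60 mm to clear the walls.
- timer: Bystander: white round kitchen timer, 62 mm wide, 37 mm high, loose; origin under its centre.
- label_roll: Bystander: white roll of labels lying flat, 66 mm wide, 28 mm high, loose; origin under its centre.
- olive_soap: Bystander: olive soap bar 53 x 77 x 25 mm, loose; origin under its centre.

How it is judged (in metres and radians):
At the end, for the whole second after the job is handed in: Both cutters rest on both prongs, at rest, handle centres within 25 mm of the hook's middle, 13 mm (+-6) above the prongs, square to them within 0.2 rad, upright within 0.15 rad; crinkle cutter's handle centre at most 50 mm from the panel, the straight cutter's in front of it on the straight prongs (x of straight_cutter_handle in the frame of hook between -0.122 and -0.03 m and z of straight_cutter_handle in the frame of hook between 0.007 and 0.019 m and y of straight_cutter_handle in the frame of hook between -0.025 and 0.025 m and angle between the y axis of each of straight_cutter_handle, crinkle_cutter_handle and the y axis of hook, either way round below 0.2 rad and angle between each of straight_cutter_handle, crinkle_cutter_handle's own z axis and vertical below 0.15 rad and linear speed of each of straight_cutter, crinkle_cutter below 0.03 m/s and contact force between each of straight_cutter, crinkle_cutter and tool_panel above 0.4 N and x of crinkle_cutter_handle in the frame of hook between -0.05 and -0.005 m and z of crinkle_cutter_handle in the frame of hook between 0.007 and 0.019 m and y of crinkle_cutter_handle in the frame of hook between -0.025 and 0.025 m); the robot touches nothing.
It fails at once if the crinkle cutter comes off the hook (lifted or dropped by more than 20 mm, pushed 35 mm aside, or swung by more than 0.6 rad) (z of crinkle_cutter_handle in the frame of hook above 0.033 m or z of crinkle_cutter_handle in the frame of hook below -0.007 m or y of crinkle_cutter_handle in the frame of hook above 0.035 m or y of crinkle_cutter_handle in the frame of hook below -0.035 m or angle between crinkle_cutter_handle's own z axis and vertical above 0.6 rad).
It fails at once if the timer, the label roll or the olive soap is moved by more than 30 mm (distance of any of timer, label_roll, olive_soap from where it was at the start of the episode above 0.03 m).
It also fails if it takes over 64 s, if anything falls off the work surface, if the arm or the gripper's body presses on something with over 40 N, if the wrist force passes 120 N, or if a joint passes its speed limit or range.

ROBOT

A 6-joint arm with a two-finger parallel gripper is mounted at the origin on a cart in front of the work surface, level with it; the furniture and walls round the work are solid. World frame = base frame: x ahead of the robot, y to its left, z up, the work surface at z = 0. Lengths are in m, angles in degrees, forces in N, time in s.
With the tool pointing down it reaches from about 0.375 to 0.9 m from the base axis. Payload 3.1 kg.
Tool frame: the origin (TCP) lies midway between the tips of the shut fingers; the grasp point (between the pads) lies 19 mm behind it (bot.hold_point_z is the distance from the TCP to the grasp point, in m); z points along the fingers, y is the line along which they close (so a half turn about z gives the same grasp; the last joint's range is limited). The gripper opens to 87 mm and grips with 3 to 60 N. Pads are 19 mm wide; open, the fingers measure 117 mm over their backs; the gripper's body (75 mm by 190 mm) begins 51 mm behind the grasp point.
Start: joints at [-78.409, 30.224, 82.088, -0, 67.689, -10.227], TCP at [0.232, -0.58, 0.198] pointing down, gripper open.
Joint ranges: [-176.69, 176.69], [-43.24, 126.21], [12.49, 139.97], [-82, 262], [0, 151.66], [-163.58, 163.58]. Speed limits (degrees/s): [159.86, 159.86, 180, 180, 180, 180].

INTERFACE

Orientations are given as a 3x3 rotation matrix whose columns are the frame's x, y, z axes.
In Python, from rig import read_state, optics, order, bot gives the robot as it stands.
- The arm moves only by the tool drive_tool, never from a script. Its argument "steps" is a list of rows, each a list of 7 numbers: the finger opening in mm, from 0 to 87, then the shift along the tool's x, y, z normalised to -1 to 1, where 1 is 0.12 m, then the turn, a rotation vector about the tool's x, y, z normalised to -1 to 1, where 1 is 1.5 rad. In form: [[jaw, tx, ty, tz, ax, ay, az], ...]. A call has 1 to 8 rows; each row is the pose to reach, as a shift and turn from the pose commanded when the call began, along the tool's axes at that moment; what a row does not reach only later rows make up. A row lasts 1/10 s, in which the tool goes at most 50 mm and 8.59 degrees, less where a joint would pass 70% of its speed; a pose out of reach is approached as far as the arm can. A call with a number of a shift or a turn outside -1 to 1 is refused whole. A call with a gripper value outside its range is refused whole. The fingers move at their own pace and stop on an object; the grip force is fixed at half the most. Time passes only in rows, so rows that repeat a pose let the fingers close. It gives the time, the measured TCP pose, the force, the opening and the grip force at its end, in the units of the state.
- read_state(): the state, without advancing time (a new reading comes with each control period).
- optics.capture(name): name is "side" or "top"; returns a dict with "color" (480x640x3 uint8, blue, green, red), "range_z" (480x640 float32, m along the optical axis (not along the pixel's ray), 0 where there is no reading), "fx", "fy", "cx", "cy" (pixels), "rvec" (rotation vector, rad) and "tvec" (3), from world to camera coordinates, as OpenCV has them. Camera axes: x right, y down, z forward; pixel columns grow to the right and rows downward; lengths in m; the calibration is good to about 2 mm. A picture is of the moment at which its call begins.
- order.hand_in(): hands the job in; it is judged then, once.
The state is a dict: "time_s": time; "joint_positions": joint angles; "qvel": joint speeds; "tau": joint torques, N m; "position": TCP position; "tcp_rot": TCP orientation; "force": force on the tool from outside, world axes, zero at the start; "moment": the same for the moment, N m; "opening": opening from 0.0 (shut) to 1.0 (fully open); "grasp_force": force on a finger pad.
Only numpy, scipy, OpenCV 4.12 (cv2) and the standard library are available. Lean on these libraries where they do the work, as an engineer would, in place of code of your own. Each camera call takes 0.05 s, during which the arm holds its last target. There are 200 camera calls.

## Working session

There is one attempt and no reset: what is moved stays moved. The work goes in short steps, Python scripts to look and compute and a tool call to move; the robot and the scene stay as the last step left them, time stands still between calls to the robot, and variables do not carry over. Pictures are saved under pics/ and viewed, at most 10 in all, crops included, and the job is handed in when it is done.

Besides the shell and the picture viewer there is one more tool, called as name(argument=value, ...), one argument or row to a line, values as JSON. drive_tool: Moves the arm, as the interface text tells. Scaled input: -1 to 1 covers 0.12 m each way for a shift and 1.5 rad each way for a turn. Its arguments: {"type":"object","properties":{"steps":{"type":"array"}},"required":["steps"]}

```bash
mkdir -p pics; ls; cat > h.py <<'E'
import numpy as np,cv2
from rig import read_state,optics,order,bot
def cloud(c):
    v,u=np.mgrid[0:480,0:640];z=c["range_z"]
    p=np.stack([(u-c["cx"])/c["fx"]*z,(v-c["cy"])/c["fy"]*z,z],-1)
    R=cv2.Rodrigues(np.array(c["rvec"],float))[0]
    w=(p-np.array(c["tvec"]).ravel())@R
    w[z==0]=np.nan
    return w
E
python3 - <<'E'
from h import *
for n in("side","top"):
    c=optics.capture(n);cv2.imwrite(f"pics/{n}0.png",c["color"]);np.save(f"{n}0.npy",cloud(c))
    R=cv2.Rodrigues(np.array(c["rvec"],float))[0]; print(n,-R.T@np.array(c["tvec"]).ravel(),R[2],c["fx"])
print(read_state())
E
```

```text
pics
side [-0.0284095   0.81227002  0.60442492] [ 0.51423837 -0.75311295 -0.41034106] 490.93251200876057
top [ 0.39438441 -0.0385671   1.35554033] [ 0.13223218  0.01010227 -0.99116729] 436.4131305689848
{'time_s': 0.1, 'joint_positions': array([-7.84087307e+01,  3.02745031e+01,  8.21485551e+01, -1.91524623e-03,
        6.76912105e+01, -1.02274279e+01]), 'qvel': array([ 0.00289432, -0.23534055, -0.18254366,  0.02339947, -0.11506229,
       -0.03130064]), 'tau': array([ 1.99979222e-04, -4.40984058e+01, -1.77151269e+01,  6.34230673e-02,
        5.33920771e-02, -4.09780080e-05]), 'position': array([ 0.23216481, -0.57951027,  0.19716301]), 'tcp_rot': array([[ 9.28359932e-01,  3.71682191e-01, -4.31019384e-04],
       [ 3.71682300e-01, -9.28357946e-01,  1.94747615e-03],
       [ 3.23701930e-04, -1.96816110e-03, -9.99998011e-01]]), 'force': array([-0.01812358, -0.44363195, -0.31781876]), 'moment': array([ 0.035944  ,  0.01368553, -0.06297448]), 'grasp_force': 0.0, 'opening': 0.999219572674227}
```

View pics/side0.png

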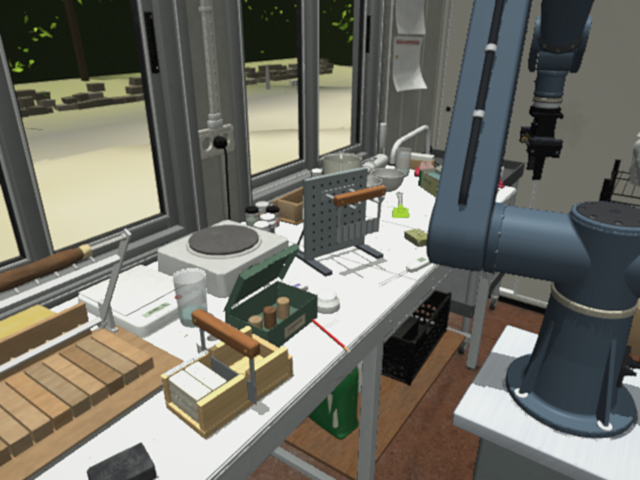

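View pics/top0.png

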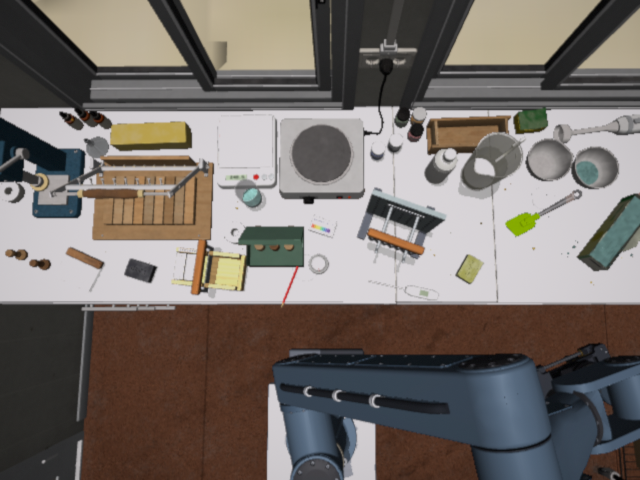

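The side view shows the straight cutter's handle at about (225,332) and the crinkle handle at about (358,195) on the panel. In the top view they are at (201,265) and (395,242). The label roll is at (318,263), the timer at about (235,235) and the olive soap at (470,268).

```bash
cat > m.py <<'E'
from h import *
def rect(P):
    r=cv2.minAreaRect(P[:,:2].astype(np.float32)*1000); return np.round(r[0],1),np.round(r[1],1),round(r[2],1)
def handles(cs):
    for n,c in cs.items():
        w=cloud(c);b,g,r=[c["color"][...,i].astype(int) for i in range(3)]
        br=(r>b*1.8)&(r>70)&(r>g*1.4)
        for nm,lo,hi,X in(("straight",.09,.17,(.30,.6,.15,.5)),("crinkle",.17,.25,(.3,.65,-.35,0))):
            m=br&(w[...,2]>lo)&(w[...,2]<hi)&(w[...,0]>X[0])&(w[...,0]<X[1])&(w[...,1]>X[2])&(w[...,1]<X[3])
            k,l,s,_=cv2.connectedComponentsWithStats(m.astype(np.uint8))
            if k<2: print(n,nm,"none");continue
            i=1+np.argmax(s[1:,4]);P=w[l==i]
            print(n,nm,len(P),rect(P),"z",np.round(np.percentile(P[:,2],[2,50,90,98]),4),"px",s[i])
E
python3 - <<'E'
from m import *
cs={n:optics.capture(n) for n in("side","top")}
handles(cs)
w=cloud(cs["top"])
# panel top, prongs, box
for nm,X,lo,hi in(("paneltop",(.4,.75,-.4,0),.225,.25),("box",(.3,.55,.15,.45),.06,.073),("prongs",(.3,.65,-.35,0),.18,.194),("prongtips",(.3,.65,-.35,0),.203,.216),("roll",(.33,.5,-.1,.05),.02,.04),("timer",(.4,.6,.1,.28),.03,.04),("soap",(.3,.6,-.45,-.3),.018,.03)):
  for n in cs:
    w=cloud(cs[n]);m=(w[...,2]>lo)&(w[...,2]<hi)&(w[...,0]>X[0])&(w[...,0]<X[1])&(w[...,1]>X[2])&(w[...,1]<X[3])
    P=w[m]
    if len(P)>5: print(nm,n,len(P),rect(P),np.median(P[:,2]).round(4),np.percentile(P[:,:2],[2,98],axis=0).round(3).tolist())
c=cs["top"]["color"]
a=cv2.resize(c[180:300,150:350],(800,480),interpolation=cv2.INTER_CUBIC);cv2.imwrite("pics/a.png",a)
c=cs["side"]["color"]
cv2.imwrite("pics/b.png",cv2.resize(c[150:300,280:440],(640,600),interpolation=cv2.INTER_CUBIC))
E
```

```text
side straight 1061 (array([489. , 345.2]), array([ 20.4, 152.7]), 84.9) z [0.1231 0.1397 0.1422 0.143 ] px [ 192  310   67   48 1061]
side crinkle 442 (array([ 549.6, -195.3]), array([150.5,  17.5]), 68.4) z [0.1957 0.2093 0.2162 0.2173] px [334 186  51  20 442]
top straight 388 (array([493.8, 341. ]), array([ 19.5, 150.6]), 84.4) z [0.134  0.1417 0.1453 0.1472] px [192 240  14  54 388]
top crinkle 446 (array([ 554.2, -200.2]), array([152. ,  20.1]), 69.7) z [0.205  0.2156 0.2187 0.2209] px [368 229  56  25 446]
paneltop side 402 (array([ 647.7, -233.9]), array([203.8,  24.1]), 70.7) 0.2336 [[0.608, -0.325], [0.681, -0.138]]
paneltop top 499 (array([ 649.4, -232.3]), array([201.5,  15.6]), 69.8) 0.2363 [[0.613, -0.324], [0.684, -0.141]]
box side 2799 (array([483.5, 342.6]), array([192.1, 127.7]), 85.1) 0.0695 [[0.43, 0.256], [0.546, 0.436]]
box top 744 (array([487.3, 333.6]), array([217. , 121.2]), 89.1) 0.0701 [[0.436, 0.25], [0.548, 0.435]]
prongs side 332 (array([ 575.3, -224.1]), array([182.6, 137.8]), 71.1) 0.1883 [[0.509, -0.322], [0.648, -0.138]]
prongs top 256 (array([ 574.2,
[... 252 characters left out ...]
.2, 142.3]), 68.9) 0.2136 [[0.514, -0.309], [0.645, -0.129]]
roll side 138 (array([489.7,  14.1]), array([45.3, 19.7]), 90.0) 0.0278 [[0.482, -0.005], [0.499, 0.035]]
roll top 62 (array([492.8,  11. ]), array([14.3, 49.1]), 0.3) 0.0291 [[0.486, -0.01], [0.5, 0.032]]
timer side 465 (array([512.4, 190.3]), array([178.2, 172.5]), 89.6) 0.0356 [[0.428, 0.103], [0.59, 0.277]]
timer top 78 (array([531.8, 183.7]), array([171.4, 163.9]), 12.1) 0.0331 [[0.435, 0.127], [0.599, 0.278]]
soap side 144 (array([ 457.8, -389.2]), array([ 54. , 188.7]), 36.3) 0.0239 [[0.412, -0.449], [0.531, -0.306]]
soap top 259 (array([ 495.5, -379.3]), array([145.9, 180.1]), 86.0) 0.0244 [[0.413, -0.449], [0.537, -0.303]]
```

View pics/b.png

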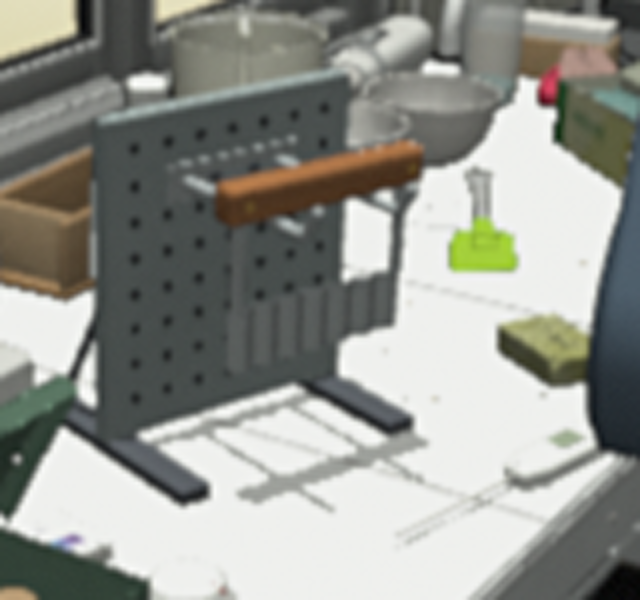

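View pics/a.png

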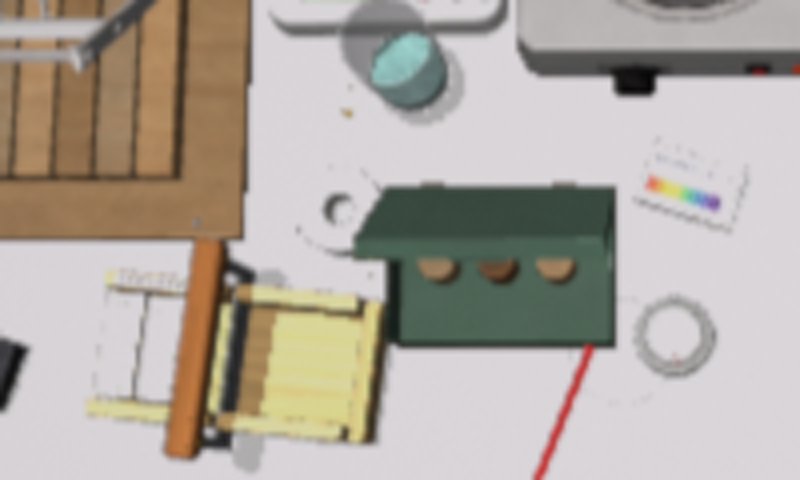

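```bash
cat > f.py <<'E'
from m import *
cs={n:optics.capture(n) for n in("side","top")}
w=cloud(cs["side"])
# panel frame guess
a=np.radians(-20);O=np.array([.64,-.23,0])
for it in range(3):
    X=np.array([np.cos(a),np.sin(a),0]);Y=np.array([-X[1],X[0],0])
    q=(w-O);px,py,pz=q@X,q@Y,w[...,2]
    m=(abs(px)<.012)&(abs(py)<.11)&(pz>.03)&(pz<.23)
    P=w[m];k=np.polyfit(py[m],px[m],1);print(it,len(P),"slope",k[0].round(4),"off",k[1].round(4),"std",np.std(px[m]-np.polyval(k,py[m])).round(4),"y",np.percentile(py[m],[.5,99.5]).round(4))
    a+=-np.arctan(k[0]);O=O+X*k[1]
X=np.array([np.cos(a),np.sin(a),0]);Y=np.array([-X[1],X[0],0])
for n in cs:
    w=cloud(cs[n]);q=w-O;px,py,pz=q@X,q@Y,w[...,2]
    t=(abs(px)<.03)&(abs(py)<.12)&(pz>.228)&(pz<.245);print(n,"top y",np.percentile(py[t],[1,99]).round(4),"x",np.percentile(px[t],[1,50,99]).round(4))
    t=(px<-.13)&(px>-.15)&(abs(py)<.08)&(pz>.18)&(pz<.22)
    for s in(1,-1):
        tt=t&(py*s>0);print(n,"tip",s,tt.sum(),np.median(py[tt]).round(4) if tt.sum() else 0, px[tt].min() if tt.sum() else 0)
    b,g,r=[cs[n]["color"][...,i].astype(int) for i in range(3)]
    t=(r>b*1.8)&(r>70)&(r>g*1.4)&(px<-.02)&(px>-.14)&(abs(py)<.12)&(pz>.185)&(pz<.23)
    print(n,"crinkle px",np.percentile(px[t],[2,50,98]).round(4),"py",np.percentile(py[t],[1,99]).round(4))
    t&=pz>.211
    print(n,"crinkle top px",np.percentile(px[t],[2,50,98]).round(4),"py",np.percentile(py[t],[1,99]).round(4))
    t=(r>b*1.8)&(r>70)&(r>g*1.4)&(w[...,1]>.3)&(w[...,1]<.38)&(w[...,0]>.39)&(w[...,0]<.58)&(pz>.137)&(pz<.15);print(n,"straight top",rect(w[t]),np.median(w[t],0).round(4))
O_=O+Y*0;print("O",O_,"deg",np.degrees(a))
E
python3 f.py
```

```text
0 3320 slope 0.006 off 0.0012 std 0.0025 y [-0.1029  0.1005]
1 3347 slope 0.002 off 0.0 std 0.0027 y [-0.1029  0.1005]
2 3352 slope 0.0004 off 0.0 std 0.0027 y [-0.1028  0.1005]
side top y [-0.1013  0.0995] x [-0.0046  0.0012  0.0145]
side tip 1 23 0.0366 -0.14192138548482372
side tip -1 21 -0.0398 -0.14164497755288305
side crinkle px [-0.106  -0.102  -0.0917] py [-0.0704  0.0746]
side crinkle top px [-0.1058 -0.1001 -0.0903] py [-0.0709  0.0735]
side straight top (array([489.8, 345. ]), array([ 19.3, 151.6]), 85.0) [0.4799 0.3467 0.1412]
top top y [-0.0977  0.0995] x [0.0006 0.0078 0.0163]
top tip 1 8 0.0369 -0.13737941273083984
top tip -1 8 -0.0386 -0.13789121681470354
top crinkle px [-0.1014 -0.0931 -0.0828] py [-0.0757  0.072 ]
top crinkle top px [-0.1011 -0.0923 -0.0828] py [-0.0752  0.0721]
top straight top (array([493.5, 340.9]), array([ 20.9, 150.4]), 83.4) [0.492  0.3412 0.1423]
O [ 0.64118595 -0.23043203  0.        ] deg -20.48300400969232
```

```bash
cat > p.py <<'E'
from h import *
from scipy.spatial.transform import Rotation as Ro
H=np.array([.642,-.231,.190]);A=np.radians(-20.5);X=np.array([np.cos(A),np.sin(A),0]);Y=np.array([-X[1],X[0],0])
def hk(x,y,z): return H+x*X+y*Y+np.array([0,0,z])
def Rd(d):
    d=np.radians(d);y=np.array([np.cos(d),np.sin(d),0]);z=np.array([0,0,-1.]);return np.c_[np.cross(y,z),y,z]
def plan(*wps):
    s=read_state();p,R=s["position"],s["tcp_rot"];print("t",s["time_s"],"p",p.round(4),"F",s["force"].round(2),"op",round(s["opening"]*87,1),"hook",((p-H)@np.c_[X,Y]).round(4))
    for t,yaw in wps:
        t=np.array(t);Rt=Rd(yaw)
        n=int(np.ceil(max(np.abs(R.T@(t-p)).max()/.119,1e-9)));ang=np.linalg.norm(Ro.from_matrix(R.T@Rt).as_rotvec())
        n=max(n,int(np.ceil(ang/1.1)),1)
        for i in range(n):
            pt=p+(t-p)/(n-i);Rm=R@Ro.from_rotvec(Ro.from_matrix(R.T@Rt).as_rotvec()/(n-i)).as_matrix()
            print(np.round(R.T@(pt-p)/.12,3),np.round(Ro.from_matrix(R.T@Rm).as_rotvec()/1.5,3),"->",pt.round(3),"rows",max(np.linalg.norm(pt-p)/.05,np.degrees(np.linalg.norm(Ro.from_matrix(R.T@Rm).as_rotvec()))/8.59).round(1))
            p,R=pt,Rm
E
python3 -c "
from p import *
plan((hk(-.22,0,.04),-20.5),(hk(-.155,0,.007),-20.5))"
```

```text
t 0.3 p [ 0.2323 -0.5799  0.1977] F [0.42 0.22 0.24] op 87.2 hook [-0.2616 -0.4703]
[ 0.965 -0.888 -0.089] [-0.    -0.    -0.185] -> [ 0.3   -0.438  0.208] rows 3.2
[ 1.171 -0.59  -0.089] [-0.    -0.    -0.185] -> [ 0.368 -0.296  0.219] rows 3.2
[ 1.288 -0.247 -0.089] [-0.    -0.    -0.185] -> [ 0.436 -0.154  0.23 ] rows 3.2
[0.    0.542 0.275] [-0.  0.  0.] -> [ 0.497 -0.177  0.197] rows 1.5
```

```bash
sed -i 's/np.abs(R.T@(t-p)).max()/np.linalg.norm(t-p)/' p.py
python3 -c "
from p import *
plan((hk(-.22,0,.04),-20.5))"
```

```text
t 0.3 p [ 0.2323 -0.5799  0.1977] F [0.42 0.22 0.24] op 87.2 hook [-0.2616 -0.4703]
[ 0.724 -0.666 -0.067] [-0.    -0.    -0.139] -> [ 0.283 -0.473  0.206] rows 2.4
[ 0.846 -0.502 -0.067] [-0.    -0.    -0.139] -> [ 0.334 -0.367  0.214] rows 2.4
[ 0.931 -0.317 -0.067] [-0.    -0.    -0.139] -> [ 0.385 -0.26   0.222] rows 2.4
[ 0.977 -0.118 -0.067] [-0.    -0.    -0.139] -> [ 0.436 -0.154  0.23 ] rows 2.4
```

drive_tool(
  steps=[
    [0, 0.36, -0.33, -0.03, 0, 0, -0.07],
    [0, 0.724, -0.666, -0.067, 0, 0, -0.139],
    [0, 0.724, -0.666, -0.067, 0, 0, -0.139],
    [0, 0.724, -0.666, -0.067, 0, 0, -0.139],
  ],
)

```text
time_s: 0.7
position: [0.2843, -0.4711, 0.2065]
tcp_rot: [[0.83, 0.558, -0.0], [0.558, -0.83, 0.001], [0.0, -0.001, -1.0]]
force: [-0.1, -0.3, 0.6]
opening: 0.722
grasp_force: 0.0
```

drive_tool(
  steps=[
    [0, 0.42, -0.25, -0.03, 0, 0, -0.07],
    [0, 0.846, -0.502, -0.067, 0, 0, -0.139],
    [0, 0.846, -0.502, -0.067, 0, 0, -0.139],
  ],
)

```text
time_s: 1.0
position: [0.3348, -0.3649, 0.2142]
tcp_rot: [[0.697, 0.717, -0.0], [0.717, -0.697, 0.001], [0.001, -0.001, -1.0]]
force: [0.2, -1.5, 0.3]
opening: 0.45
grasp_force: 0.0
```

drive_tool(
  steps=[
    [0, 0.46, -0.16, -0.03, 0, 0, -0.07],
    [0, 0.931, -0.317, -0.067, 0, 0, -0.139],
    [0, 0.931, -0.317, -0.067, 0, 0, -0.139],
  ],
)

```text
time_s: 1.3
position: [0.386, -0.2588, 0.2225]
tcp_rot: [[0.533, 0.846, 0.001], [0.846, -0.533, 0.0], [0.0, 0.0, -1.0]]
force: [-0.7, -0.2, 0.8]
opening: 0.169
grasp_force: 0.0
```

drive_tool(
  steps=[
    [0, 0.48, -0.06, -0.03, 0, 0, -0.07],
    [0, 0.977, -0.118, -0.067, 0, 0, -0.139],
    [0, 0.977, -0.118, -0.067, 0, 0, -0.139],
    [0, 0.977, -0.118, -0.067, 0, 0, -0.139],
  ],
)

```text
time_s: 1.7
position: [0.4374, -0.1535, 0.2307]
tcp_rot: [[0.346, 0.938, 0.002], [0.938, -0.346, -0.001], [-0.001, 0.002, -1.0]]
force: [-0.6, -0.3, -0.5]
opening: 0.007
grasp_force: 0.0
```

```bash
python3 -c "
from p import *
plan((hk(-.155,0,.007),-20.5),(hk(-.05,0,.007),-20.5))
print(read_state()['tcp_rot'].round(3))"
```

```text
t 1.7 p [ 0.4374 -0.1535  0.2307] F [-0.6  -0.28 -0.45] op 0.6 hook [-0.2187  0.0009]
[-0.01   0.531  0.282] [0.001 0.    0.003] -> [ 0.497 -0.177  0.197] rows 1.4
[ 0.     0.875 -0.   ] [ 0. -0.  0.] -> [ 0.595 -0.213  0.197] rows 2.1
[[ 0.346  0.938  0.002]
 [ 0.938 -0.346 -0.001]
 [-0.001  0.002 -1.   ]]
```

drive_tool(
  steps=[
    [0, -0.01, 0.18, 0.14, 0, 0, 0],
    [0, -0.01, 0.35, 0.28, 0, 0, 0],
    [0, -0.01, 0.53, 0.28, 0, 0, 0],
    [0, -0.01, 0.53, 0.28, 0, 0, 0],
    [0, -0.01, 0.53, 0.28, 0, 0, 0],
  ],
)

```text
time_s: 2.2
position: [0.4945, -0.1789, 0.1963]
tcp_rot: [[0.35, 0.937, -0.001], [0.937, -0.35, -0.0], [-0.001, -0.001, -1.0]]
force: [-0.3, -0.3, -0.5]
opening: 0.004
grasp_force: 0.0
```

drive_tool(
  steps=[
    [0, 0, 0.06, 0, 0, 0, 0],
    [0, 0, 0.12, 0, 0, 0, 0],
    [0, 0, 0.18, 0, 0, 0, 0],
    [0, 0, 0.24, 0, 0, 0, 0],
    [0, 0, 0.3, 0, 0, 0, 0],
    [0, 0, 0.36, 0, 0, 0, 0],
    [0, 0, 0.42, 0, 0, 0, 0],
  ],
)

```text
time_s: 2.9
position: [0.5428, -0.195, 0.1966]
tcp_rot: [[0.348, 0.937, -0.0], [0.937, -0.348, 0.0], [-0.0, -0.0, -1.0]]
force: [-0.1, 0.4, 0.7]
opening: 0.004
grasp_force: 0.0
```

```bash
cat > cr.py <<'E'
from p import *
def cr(save=None):
  for n in("side","top"):
    c=optics.capture(n);w=cloud(c);q=w-H;px,py,pz=q@X,q@Y,w[...,2]
    b,g,r=[c["color"][...,i].astype(int) for i in range(3)]
    t=(r>b*1.8)&(r>70)&(r>g*1.4)&(px<.03)&(px>-.25)&(abs(py)<.13)&(pz>.185)&(pz<.3)
    k,l,s,_=cv2.connectedComponentsWithStats(t.astype(np.uint8))
    for i in range(1,k):
        if s[i,4]<25: continue
        P=np.c_[px[l==i],py[l==i]];rr=cv2.minAreaRect(P.astype(np.float32)*1000)
        print(n,s[i,4],"c",np.round(rr[0],1),np.round(rr[1],1),round(rr[2],1),"z98",np.percentile(pz[l==i],98).round(4),"zmed",np.median(pz[l==i]).round(4))
    if save==n: cv2.imwrite("pics/%s_%d.png"%(n,read_state()["time_s"]*100),c["color"]);print(read_state()["time_s"]*100)
E
python3 -c "
from cr import *
cr();plan((hk(-.05,0,.007),-20.5))"
```

```text
side 404 c [-101.5    0.9] [148.5  19.3] 86.5 z98 0.2171 zmed 0.2088
top 54 c [-93.  64.] [18.6 20. ] 2.1 z98 0.2194 zmed 0.2155
top 35 c [-95.4 -64.3] [19.6 12.1] 77.3 z98 0.2186 zmed 0.2163
t 3.0 p [ 0.5433 -0.1954  0.1966] F [-0.15  0.49  0.05] op 0.5 hook [-0.1049 -0.0012]
[ 0.009  0.457 -0.003] [0.001 0.    0.001] -> [ 0.595 -0.213  0.197] rows 1.1
```

drive_tool(
  steps=[
    [0, 0.01, 0.04, 0, 0, 0, 0],
    [0, 0.01, 0.08, 0, 0, 0, 0],
    [0, 0.01, 0.12, 0, 0, 0, 0],
    [0, 0.01, 0.16, 0, 0, 0, 0],
    [0, 0.01, 0.2, 0, 0, 0, 0],
  ],
)

```text
time_s: 3.5
position: [0.5654, -0.2023, 0.1966]
tcp_rot: [[0.349, 0.937, 0.0], [0.937, -0.349, -0.0], [0.0, 0.0, -1.0]]
force: [0.1, -0.3, 0.5]
opening: 0.003
grasp_force: 0.0
```

```bash
python3 -c "
from cr import *
cr('side');plan((hk(-.05,0,.007),-20.5))"
```

```text
side 412 c [-99.7   1. ] [149.9  20.3] 88.3 z98 0.2169 zmed 0.2091
355.0
top 34 c [-92.4  68.2] [13.  17.8] 83.4 z98 0.2195 zmed 0.2153
top 32 c [-93.2 -64.1] [12.3 17.3] 83.5 z98 0.2194 zmed 0.2156
t 3.6 p [ 0.5658 -0.2026  0.1966] F [0.39 0.27 0.58] op 0.4 hook [-0.0813 -0.    ]
[-0.     0.261 -0.003] [0.001 0.    0.001] -> [ 0.595 -0.213  0.197] rows 0.6
```

```bash
python3 -c "
import cv2
c=cv2.imread('pics/side_355.png');cv2.imwrite('pics/d.png',cv2.resize(c[110:260,270:430],(640,600),interpolation=cv2.INTER_CUBIC))"
```

```text
(no output)
```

View pics/d.png

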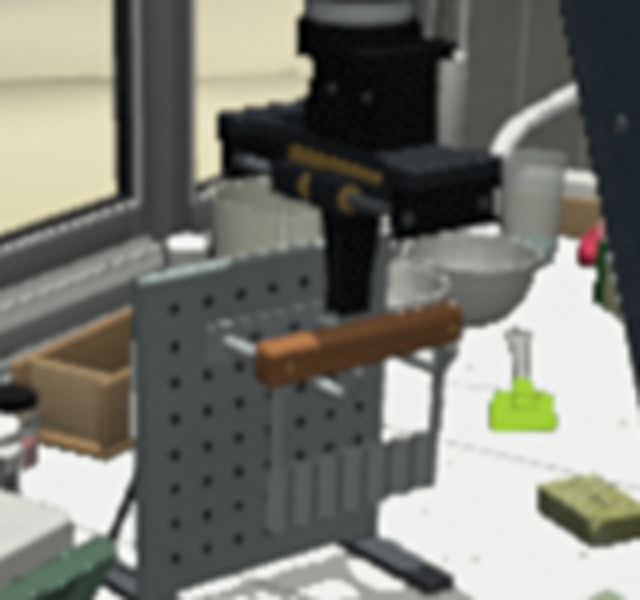

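The finger tips meet the handle's upper edge at about (348,308), with the handle hiding them. I need to find which side of the handle they're on.

```bash
python3 -c "
from p import *
for n in('side','top'):
    c=optics.capture(n);w=cloud(c);q=w-H;px,py,pz=q@X,q@Y,q[...,2]
    dk=c['color'].max(-1)<60
    for lo,hi in((.0,.02),(.02,.035),(.035,.05),(.05,.07),(.07,.1)):
        t=dk&(abs(py)<.06)&(px<.08)&(px>-.22)&(pz>lo)&(pz<hi)
        if t.sum(): print(n,lo,t.sum(),'x',np.percentile(px[t],[2,50,98]).round(4),'y',np.percentile(py[t],[2,50,98]).round(4))
s=read_state();print(s['force'],s['moment'],s['joint_positions'])
"
```

```text
side 0.0 4 x [-0.0046  0.0004  0.0036] y [-0.0481 -0.0459  0.0395]
side 0.02 40 x [-0.0924 -0.003   0.002 ] y [-0.0478  0.0021  0.0523]
side 0.035 68 x [-0.0932 -0.089  -0.0726] y [-0.0115  0.0056  0.0117]
side 0.05 92 x [-0.0953 -0.0904 -0.07  ] y [-0.0107  0.0066  0.0116]
side 0.07 136 x [-0.1103 -0.0936 -0.0687] y [-0.0091  0.0077  0.0127]
top 0.0 11 x [-0.1026 -0.102   0.0006] y [-0.058  -0.0464  0.058 ]
top 0.02 5 x [-1.026e-01 -1.000e-04  4.000e-04] y [-0.0531  0.0549  0.0595]
[ 0.35977326 -0.26905753  0.40459076] [ 0.00819627 -0.08178974  0.02025317] [-3.03415861e+01  2.83979461e+01  8.58656180e+01 -2.56169612e-03
  6.57581172e+01 -9.94505494e+00]
```

```bash
python3 -c "
from p import *
c=optics.capture('side');K=np.array([[c['fx'],0,c['cx']],[0,c['fy'],c['cy']],[0,0,1]])
pr=lambda P:cv2.projectPoints(np.array(P,float),np.array(c['rvec'],float),np.array(c['tvec'],float),K,None)[0][:,0].round(1).tolist()
s=read_state();p=s['position'];print('tcp',pr([p,p+[0,0,.02],p+[0,0,.04],p+[0,0,.07]]))
for x in(-.105,-.083,-.07,-.06):print(x,pr([hk(x,0,0),hk(x,0,.026),hk(x,.078,.026),hk(x,-.078,.026)]))
w=cloud(c)
for v in range(168,204,3): print(v,[(c['color'][v,u].tolist(),np.round([(w[v,u]-H)@X*1000,(w[v,u]-H)@Y*1000,w[v,u][2]*1000],0).tolist()) for u in (354,358,362)])
"
```

```text
tcp [[356.1, 196.8], [356.4, 189.2], [356.6, 181.5], [357.0, 169.8]]
-0.105 [[361.7, 201.7], [362.1, 191.8], [336.7, 197.6], [385.9, 186.3]]
-0.083 [[356.2, 199.2], [356.6, 189.4], [331.3, 195.1], [380.2, 184.1]]
-0.07 [[353.0, 197.8], [353.3, 188.1], [328.2, 193.7], [376.9, 182.8]]
-0.06 [[350.6, 196.8], [350.9, 187.0], [325.8, 192.6], [374.4, 181.8]]
168 [([14, 13, 12], [-79.0, 8.0, 271.0]), ([14, 12, 12], [-96.0, 8.0, 275.0]), ([8, 10, 7], [-98.0, -3.0, 274.0])]
171 [([17, 16, 16], [-81.0, 9.0, 265.0]), ([11, 8, 10], [-96.0, 8.0, 268.0]), ([9, 7, 9], [-100.0, -1.0, 268.0])]
174 [([12, 12, 11], [-82.0, 9.0, 257.0]), ([8, 10, 8], [-94.0, 6.0, 260.0]), ([13, 13, 12], [-94.0, -6.0, 258.0])]
177 [([17, 16, 17], [-81.0, 8.0, 249.0]), ([12, 11, 12], [-92.0, 4.0, 251.0]), ([18, 18, 18], [-92.0, -8.0, 249.0])]
180 [([15, 15, 13], [-80.0, 7.0, 241.0]), ([12, 10, 11], [-89.0, 1.0, 242.0]), ([36, 36, 33], [-92.0, -9.0, 241.0])]
183 [([16, 15, 15], [-82.0, 8.0, 234.0]), ([9, 7, 11], [-91.0, 3.0, 235.0]), ([38, 38, 35], [-97.0, -5.0, 235.0])]
186 [([12, 11, 11], [-82.0, 7.0, 226.0]), ([9, 9, 9], [-90.0, 1.0, 227.0]), ([38, 38, 35], [-93.0, -9.0, 226.0])]
189 [([72, 73, 68], [-2.0, -57.0, 184.0]), ([61, 64, 66], [-1.0, -72.0, 181.0]), ([62, 72, 86], [-90.0, -12.0, 217.0])]
192 [([46, 70, 99], [-93.0, 16.0, 215.0]), ([43, 70, 104], [-101.0, 10.0, 216.0]), ([43, 68, 101], [-102.0, -2.0, 214.0])]
195 [([38, 61, 89], [-102.0, 23.0, 211.0]), ([34, 54, 80], [-106.0, 13.0, 210.0]), ([31, 51, 73], [-107.0, 1.0, 208.0])]
198 [([30, 49, 72], [-103.0, 23.0, 204.0]), ([30, 49, 74], [-102.0, 10.0, 201.0]), ([31, 52, 76], [-105.0, -0.0, 200.0])]
201 [([33, 52, 78], [-102.0, 22.0, 195.0]), ([50, 60, 75], [-101.0, 9.0, 192.0]), ([62, 66, 67], [-0.0, -89.0, 143.0])]
```

```bash
python3 -c "
from p import *
print([(a,getattr(bot,a)) for a in dir(bot) if a[0]!='_'])
plan((hk(-.15,0,.05),-20.5),(hk(-.15,0,-.012),-20.5))"
```

```text
[('PlanningError', <class 'rig.PlanningError'>), ('hold_point_z', 0.0187)]
t 3.75 p [ 0.5649 -0.202   0.1965] F [ 0.22 -0.31 -0.99] op 0.5 hook [-0.0824  0.0001]
[-0.    -0.563 -0.362] [-0.    -0.     0.001] -> [ 0.501 -0.178  0.24 ] rows 1.6
[-0.     0.     0.517] [-0.  0.  0.] -> [ 0.501 -0.178  0.178] rows 1.2
```

The tips end at z≈0.22, about 22 mm above the reported TCP, so they passed over the handle. I'll back off, come in lower and push again.

drive_tool(
  steps=[
    [0, 0, 0, -0.15, 0, 0, 0],
    [0, 0, -0.28, -0.2, 0, 0, 0],
    [0, 0, -0.57, -0.2, 0, 0, 0],
    [0, 0, -0.57, -0.2, 0, 0, 0],
    [0, 0, -0.57, -0.1, 0, 0, 0],
    [0, 0, -0.57, 0.1, 0, 0, 0],
    [0, 0, -0.57, 0.2, 0, 0, 0],
    [0, 0, -0.57, 0.2, 0, 0, 0],
  ],
)

```text
time_s: 4.55
position: [0.5002, -0.1779, 0.1702]
tcp_rot: [[0.349, 0.937, -0.004], [0.937, -0.349, 0.002], [0.001, -0.005, -1.0]]
force: [0.4, 0.8, -0.1]
opening: 0.003
grasp_force: 0.0
```

```bash
cat > fg.py <<'E'
from p import *
def fg():
    c=optics.capture('side');w=cloud(c);p=read_state()['position'];q=w-p;px,py,pz=q@X,q@Y,q[...,2]
    t=(c['color'].max(-1)<60)&(abs(px)<.06)&(abs(py)<.03)&(pz>-.03)&(pz<.04)
    print("finger rel TCP: x",np.percentile(px[t],[2,50,98]).round(4),"y",np.percentile(py[t],[2,50,98]).round(4),"zmin",np.percentile(pz[t],[0,2,5]).round(4))
E
python3 -c "
from fg import *;from cr import *
fg();cr();plan()"
```

```text
finger rel TCP: x [-0.0127 -0.0088  0.0058] y [-0.0099  0.0049  0.011 ] zmin [0.0241 0.0255 0.0264]
side 319 c [-114.2   25.7] [100.9  49.2] 88.4 z98 0.2171 zmed 0.2089
top 61 c [-93.4  63.2] [18.9 21.6] 1.7 z98 0.2205 zmed 0.2162
t 4.7 p [ 0.5017 -0.1788  0.1728] F [ 0.57  0.17 -0.05] op 0.5 hook [-0.1497 -0.0002]
```

drive_tool(
  steps=[
    [0, 0, 0.08, 0, 0, 0, 0],
    [0, 0, 0.16, 0, 0, 0, 0],
    [0, 0, 0.24, 0, 0, 0, 0],
    [0, 0, 0.3, 0, 0, 0, 0],
    [0, 0, 0.36, 0, 0, 0, 0],
    [0, 0, 0.42, 0, 0, 0, 0],
    [0, 0, 0.48, 0, 0, 0, 0],
  ],
)

```text
time_s: 5.4
position: [0.555, -0.1983, 0.1724]
tcp_rot: [[0.349, 0.937, -0.001], [0.937, -0.349, 0.001], [0.0, -0.001, -1.0]]
force: [-2.7, 0.7, 1.0]
opening: 0.004
grasp_force: 0.9
```

```bash
python3 -c "
from fg import *;from cr import *
fg();cr();plan()"
```

```text
finger rel TCP: x [-0.0142 -0.0092  0.0067] y [-0.0136  0.0061  0.011 ] zmin [0.0205 0.0226 0.0253]
side 76 c [-81.  -51.8] [ 9.6 43. ] 1.4 z98 0.2167 zmed 0.2101
side 209 c [-79.5  41.2] [70.  19.7] 85.5 z98 0.2167 zmed 0.2097
top 53 c [-71.8  65.3] [19.  17.9] 84.7 z98 0.2191 zmed 0.2158
t 5.55 p [ 0.556  -0.1989  0.1726] F [ 0.07  0.61 -0.6 ] op 0.5 hook [-0.0918 -0.    ]
```

drive_tool(
  steps=[
    [0, 0, 0.06, 0, 0, 0, 0],
    [0, 0, 0.12, 0, 0, 0, 0],
    [0, 0, 0.18, 0, 0, 0, 0],
    [0, 0, 0.24, 0, 0, 0, 0],
    [0, 0, 0.3, 0, 0, 0, 0],
    [0, 0, 0.36, 0, 0, 0, 0],
    [0, 0, 0.42, 0, 0, 0, 0],
    [0, 0, 0.42, 0, 0, 0, 0],
  ],
)

```text
time_s: 6.35
position: [0.6037, -0.2167, 0.1727]
tcp_rot: [[0.349, 0.937, 0.002], [0.937, -0.349, -0.001], [-0.0, 0.002, -1.0]]
force: [0.5, -0.3, -0.1]
opening: 0.008
grasp_force: 0.0
```

```bash
python3 -c "
from cr import *
cr();plan((hk(-.15,0,-.017),-20.5),(hk(-.19,0,.1),-20.5),((.4915,.343,.27),-95.4))"
```

```text
side 92 c [-27.8 -49.6] [13.5 45.2] 0.8 z98 0.217 zmed 0.2095
side 209 c [-25.6  42.9] [65.3 21.2] 87.1 z98 0.2173 zmed 0.2088
top 56 c [-19.2  67. ] [18.2 21.4] 88.8 z98 0.2202 zmed 0.2156
top 43 c [-21.  -59.8] [18.  16.2] 84.2 z98 0.2201 zmed 0.2157
t 6.45 p [ 0.6028 -0.2162  0.1728] F [0.19 0.53 0.3 ] op 0.6 hook [-0.0419  0.0001]
[ 0.001 -0.901 -0.003] [0.001 0.    0.001] -> [ 0.501 -0.178  0.173] rows 2.2
[-0.    -0.167 -0.488] [ 0. -0.  0.] -> [ 0.483 -0.171  0.232] rows 1.2
[ 0.    -0.167 -0.488] [ 0. -0.  0.] -> [ 0.464 -0.164  0.29 ] rows 1.2
[ 0.808 -0.253  0.033] [0.    0.    0.174] -> [ 0.47  -0.063  0.286] rows 2.0
[ 0.715 -0.454  0.033] [0.    0.    0.174] -> [0.475 0.039 0.282] rows 2.0
[ 0.574 -0.623  0.033] [0.    0.    0.174] -> [0.481 0.14  0.278] rows 2.0
[ 0.393 -0.75   0.033] [0.    0.    0.174] -> [0.486 0.242 0.274] rows 2.0
[ 0.186 -0.826  0.033] [0.    0.    0.174] -> [0.492 0.343 0.27 ] rows 2.0
```

Crinkle cutter is now about 22 mm from the panel. Next is the straight cutter.

drive_tool(
  steps=[
    [0, 0, -0.3, 0, 0, 0, 0],
    [0, 0, -0.6, 0, 0, 0, 0],
    [0, 0, -0.9, 0, 0, 0, 0],
    [0, 0, -0.95, -0.3, 0, 0, 0],
    [0, 0, -1, -0.6, 0, 0, 0],
    [20, 0, -1, -0.98, 0, 0, 0],
    [40, 0, -1, -0.98, 0, 0, 0],
  ],
)

```text
time_s: 7.15
position: [0.4933, -0.1762, 0.2971]
tcp_rot: [[0.348, 0.937, 0.013], [0.937, -0.348, -0.008], [-0.003, 0.015, -1.0]]
force: [0.4, -0.3, -0.5]
opening: 0.109
grasp_force: 0.0
```

drive_tool(
  steps=[
    [87, 0.4, -0.13, 0.02, 0, 0, 0.087],
    [87, 0.808, -0.253, 0.033, 0, 0, 0.174],
    [87, 0.808, -0.253, 0.033, 0, 0, 0.174],
  ],
)

```text
time_s: 7.45
position: [0.4938, -0.0677, 0.2859]
tcp_rot: [[0.576, 0.817, -0.001], [0.817, -0.576, 0.003], [0.002, -0.002, -1.0]]
force: [-0.3, -0.4, -0.4]
opening: 0.372
grasp_force: 0.0
```

drive_tool(
  steps=[
    [87, 0.36, -0.23, 0.02, 0, 0, 0.087],
    [87, 0.715, -0.454, 0.033, 0, 0, 0.174],
    [87, 0.715, -0.454, 0.033, 0, 0, 0.174],
  ],
)

```text
time_s: 7.75
position: [0.4996, 0.0324, 0.2819]
tcp_rot: [[0.767, 0.641, -0.0], [0.641, -0.767, 0.002], [0.001, -0.002, -1.0]]
force: [0.5, -0.5, -0.6]
opening: 0.649
grasp_force: 0.0
```

drive_tool(
  steps=[
    [87, 0.29, -0.31, 0.02, 0, 0, 0.087],
    [87, 0.574, -0.623, 0.033, 0, 0, 0.174],
    [87, 0.574, -0.623, 0.033, 0, 0, 0.174],
  ],
)

```text
time_s: 8.05
position: [0.5055, 0.1333, 0.278]
tcp_rot: [[0.907, 0.422, 0.0], [0.422, -0.907, 0.001], [0.001, -0.001, -1.0]]
force: [0.8, -0.7, 0.7]
opening: 0.926
grasp_force: 0.0
```

drive_tool(
  steps=[
    [87, 0.2, -0.37, 0.02, 0, 0, 0.087],
    [87, 0.393, -0.75, 0.033, 0, 0, 0.174],
    [87, 0.393, -0.75, 0.033, 0, 0, 0.174],
  ],
)

```text
time_s: 8.35
position: [0.511, 0.2351, 0.274]
tcp_rot: [[0.985, 0.175, 0.001], [0.175, -0.985, 0.001], [0.001, -0.001, -1.0]]
force: [0.4, -0.2, 0.1]
opening: 0.992
grasp_force: 0.0
```

```bash
python3 -c "
from cr import *
cr('side');plan(((.4915,.343,.22),-95.4))"
```

```text
side 435 c [-26.4  -0.8] [154.1  20.5] 89.1 z98 0.2175 zmed 0.2093
840.0
top 483 c [-19.5  -1.3] [ 21.6 154.8] 0.3 z98 0.2203 zmed 0.2155
t 8.45 p [0.5108 0.2316 0.2739] F [-0.48 -0.66  0.43] op 86.9 hook [-0.2849  0.3874]
[ 0.002 -0.471  0.224] [0.   0.   0.09] -> [0.501 0.287 0.247] rows 1.3
[-0.062 -0.467  0.224] [0.   0.   0.09] -> [0.492 0.343 0.22 ] rows 1.3
```

drive_tool(
  steps=[
    [87, 0, -0.24, 0.11, 0, 0, 0.045],
    [87, 0.002, -0.471, 0.224, 0, 0, 0.09],
    [87, 0.002, -0.471, 0.224, 0, 0, 0.09],
  ],
)

```text
time_s: 8.75
position: [0.5, 0.2871, 0.2456]
tcp_rot: [[0.999, 0.038, -0.004], [0.038, -0.999, -0.001], [-0.004, 0.001, -1.0]]
force: [-0.6, -0.7, 0.4]
opening: 1.001
grasp_force: 0.0
```

drive_tool(
  steps=[
    [87, -0.03, -0.23, 0.11, 0, 0, 0.045],
    [87, -0.062, -0.467, 0.224, 0, 0, 0.09],
    [87, -0.062, -0.467, 0.224, 0, 0, 0.09],
    [87, -0.062, -0.467, 0.224, 0, 0, 0.09],
  ],
)

```text
time_s: 9.15
position: [0.4926, 0.3414, 0.2207]
tcp_rot: [[0.995, -0.097, 0.0], [-0.097, -0.995, -0.002], [0.0, 0.002, -1.0]]
force: [0.3, 0.2, 0.2]
opening: 0.995
grasp_force: 0.0
```

```bash
python3 -c "
from m import *;from p import plan
s=read_state();p,R=s['position'],s['tcp_rot']
for n in('side','top'):
    c=optics.capture(n);w=cloud(c);q=(w-p)@R
    t=(c['color'].max(-1)<60)&(abs(q[...,0])<.06)&(abs(q[...,1])<.08)&(q[...,2]>-.06)&(q[...,2]<.03)
    if t.sum(): print(n,t.sum(),'x',np.percentile(q[t][:,0],[2,50,98]).round(4),'y',np.percentile(q[t][:,1],[2,98]).round(4),'tip',np.percentile(q[t][:,2],[95,99,100]).round(4))
    if n=='side': cv2.imwrite('pics/e.png',cv2.resize(c['color'][190:430,110:350],(600,600)))
handles({n:optics.capture(n) for n in('side','top')})
plan(((.4915,.343,.12),-95.2))"
```

```text
side 428 x [-0.0122 -0.0062  0.0077] y [-0.0545  0.0508] tip [-0.0277 -0.026  -0.025 ]
side straight 935 (array([488.7, 344.7]), array([ 19.6, 152.8]), 83.8) z [0.1241 0.1402 0.1423 0.143 ] px [192 310  67  48 935]
side crinkle 436 (array([ 618. , -220.7]), array([147.4,  23.8]), 69.7) z [0.195  0.2092 0.2162 0.2172] px [318 178  49  20 436]
top straight 100 (array([440.3, 347.1]), array([17.5, 41.9]), 88.3) z [0.1365 0.142  0.1453 0.1471] px [192 278   8  16 100]
top crinkle 461 (array([ 622.5, -225.2]), array([153.2,  23.2]), 70.5) z [0.2064 0.2154 0.2185 0.2201] px [377 205  56  24 461]
t 9.35 p [0.4929 0.3418 0.2215] F [ 0.08 -0.2  -0.96] op 87.2 hook [-0.3403  0.4843]
[-0.014 -0.008  0.846] [-0.    -0.001 -0.006] -> [0.492 0.343 0.12 ] rows 2.0
```

View pics/e.png

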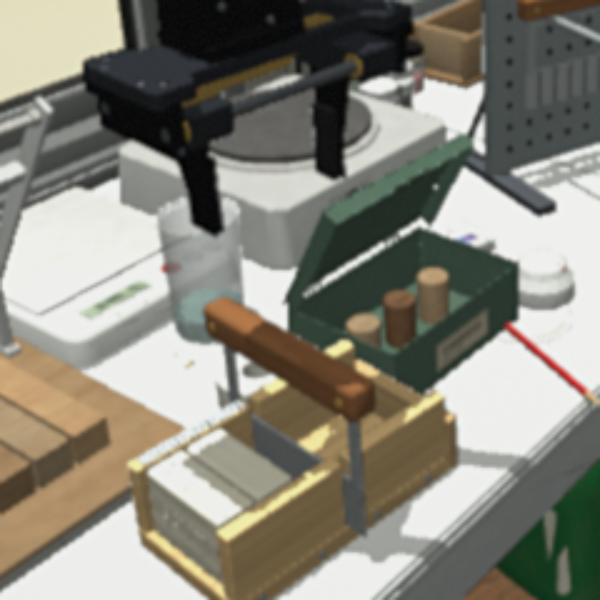

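Fingers straddle the handle centrally: the tips are at about (205,228) and (330,172), the handle at (290,355). Descending.

drive_tool(
  steps=[
    [87, -0.01, -0.01, 0.25, 0, 0, -0.006],
    [87, -0.014, -0.01, 0.5, 0, 0, -0.006],
    [87, -0.014, -0.01, 0.7, 0, 0, -0.006],
    [87, -0.014, -0.01, 0.85, 0, 0, -0.006],
    [87, -0.014, -0.01, 1, 0, 0, -0.006],
    [87, -0.014, -0.01, 1, 0, 0, -0.006],
  ],
)

```text
time_s: 9.95
position: [0.4891, 0.343, 0.0987]
tcp_rot: [[0.996, -0.091, -0.004], [-0.091, -0.996, -0.002], [-0.004, 0.003, -1.0]]
force: [-0.6, -0.0, -0.1]
opening: 1.0
grasp_force: 0.0
```

```bash
python3 -c "
from m import *;from p import plan
s=read_state();p,R=s['position'],s['tcp_rot']
c=optics.capture('side');w=cloud(c);q=(w-p)@R
t=(c['color'].max(-1)<60)&(abs(q[...,0])<.06)&(abs(q[...,1])<.08)&(q[...,2]>-.06)&(q[...,2]<.03)
for s in(1,-1):
  tt=t&(q[...,1]*s>0);print('y',np.percentile(q[tt][:,1],[2,50,98]).round(4),'tip',np.percentile(q[tt][:,2],[95,99,100]).round(4))
handles({'side':c})
plan(((.4915,.343,.09),-95.2))"
```

```text
y [0.0431 0.0451 0.053 ] tip [-0.0274 -0.0247 -0.0224]
y [-0.0546 -0.0515 -0.0455] tip [-0.0281 -0.026  -0.0257]
side straight 707 (array([470.6, 347.1]), array([ 18.8, 116.8]), 84.1) z [0.1245 0.1402 0.1424 0.143 ] px [205 317  54  41 707]
side crinkle 431 (array([ 617.9, -221.4]), array([150.4,  20.6]), 70.2) z [0.1959 0.2093 0.2163 0.2175] px [318 178  49  20 431]
t 10.0 p [0.4901 0.3436 0.1001] F [-0.23 -0.36  0.86] op 86.6 hook [-0.3435  0.485 ]
[0.012 0.004 0.084] [0.001 0.001 0.   ] -> [0.492 0.343 0.09 ] rows 0.2
```

drive_tool(
  steps=[
    [87, 0.012, 0, 0.1, 0, 0, 0],
    [60, 0.012, 0, 0.1, 0, 0, 0],
    [15, 0.012, 0, 0.1, 0, 0, 0],
    [15, 0.012, 0, 0.1, 0, 0, 0],
    [15, 0.012, 0, 0.1, 0, 0, 0],
    [15, 0.012, 0, 0.1, 0, 0, 0],
    [15, 0.012, 0, 0.1, 0, 0, 0],
    [15, 0.012, 0, 0.1, 0, 0, 0],
  ],
)

```text
time_s: 10.8
position: [0.4918, 0.3446, 0.0887]
tcp_rot: [[0.996, -0.09, 0.0], [-0.09, -0.996, 0.0], [0.0, -0.0, -1.0]]
force: [0.0, -0.2, -0.6]
opening: 0.448
grasp_force: 0.0
```

drive_tool(
  steps=[
    [15, 0, 0, 0, 0, 0, 0],
    [15, 0, 0, 0, 0, 0, 0],
    [15, 0, 0, 0, 0, 0, 0],
    [15, 0, 0, 0, 0, 0, 0],
    [15, 0, 0, 0, 0, 0, 0],
  ],
)

```text
time_s: 11.3
position: [0.4917, 0.3444, 0.0886]
tcp_rot: [[0.996, -0.09, -0.0], [-0.09, -0.996, -0.0], [-0.0, 0.0, -1.0]]
force: [0.7, 0.1, 0.5]
opening: 0.248
grasp_force: 29.8
```

drive_tool(
  steps=[
    [15, 0, 0, -0.1, 0, 0, 0],
    [15, 0, 0, -0.25, 0, 0, 0],
    [15, 0, 0, -0.4, 0, 0, 0],
    [15, 0, 0, -0.55, 0, 0, 0],
    [15, 0, 0, -0.7, 0, 0, 0],
    [15, 0, 0, -0.85, 0, 0, 0],
    [15, 0, 0, -1, 0, 0, 0],
    [15, 0, 0, -1, 0, 0, 0],
  ],
)

```text
time_s: 12.1
position: [0.4934, 0.3455, 0.2117]
tcp_rot: [[0.996, -0.09, 0.006], [-0.09, -0.996, 0.003], [0.005, -0.003, -1.0]]
force: [1.1, 0.1, -2.2]
opening: 0.253
grasp_force: 29.8
```

```bash
python3 -c "
from m import *;from p import *
handles({n:optics.capture(n) for n in('side','top')})
s=read_state();p,R=s['position'],s['tcp_rot']
for n in('side','top'):
    c=optics.capture(n);w=cloud(c);b,g,r=[c['color'][...,i].astype(int) for i in range(3)]
    t=(r>b*1.8)&(r>70)&(r>g*1.4)&(np.linalg.norm(w[...,:2]-p[:2],axis=-1)<.1)&(w[...,2]>.2)
    if t.sum()<5: continue
    q=(w[t]-p)@R;print(n,t.sum(),'tool x',np.percentile(q[:,0],[1,50,99]).round(4),'y',np.percentile(q[:,1],[1,50,99]).round(4),'z',np.percentile(q[:,2],[1,10,50,99]).round(4),'slopes',np.polyfit(q[:,0],q[:,1],1)[0].round(3),np.polyfit(q[:,0],q[:,2],1)[0].round(3))
plan((p+[0,0,.045],-95.2),(hk(-.24,0,.065),-20.5))"
```

```text
side straight none
side crinkle 442 (array([ 618.6, -221.1]), array([148.7,  23.1]), 69.4) z [0.1953 0.2095 0.2162 0.2172] px [318 178  48  20 442]
top straight none
top crinkle 459 (array([ 623.1, -225.8]), array([153.9,  22.1]), 70.0) z [0.2063 0.2154 0.2186 0.2212] px [377 206  56  23 459]
side 736 tool x [-0.0781 -0.0378  0.0636] y [-0.0194 -0.0087  0.006 ] z [-0.0617 -0.0534 -0.0502 -0.0337] slopes -0.006 -0.013
top 193 tool x [-0.0713  0.0471  0.078 ] y [-0.0082  0.0025  0.0265] z [-0.1179 -0.0556 -0.0526 -0.0466] slopes -0.002 -0.012
t 12.3 p [0.4907 0.3441 0.2074] F [ 0.36 -0.68 -2.41] op 22.0 hook [-0.3431  0.4857]
[ 0.005 -0.003 -0.386] [0.001 0.002 0.   ] -> [0.491 0.345 0.254] rows 0.9
[-0.049  0.827 -0.002] [-0.     0.    -0.174] -> [0.477 0.246 0.254] rows 2.0
[-0.261  0.786 -0.002] [-0.     0.    -0.174] -> [0.462 0.148 0.254] rows 2.0
[-0.454  0.693 -0.002] [-0.     0.    -0.174] -> [0.447 0.05  0.254] rows 2.0
[-0.618  0.552 -0.002] [-0.     0.    -0.174] -> [ 0.432 -0.049  0.255] rows 2.0
[-0.739  0.374 -0.002] [-0.     0.    -0.174] -> [ 0.417 -0.147  0.255] rows 2.0
```

drive_tool(
  steps=[
    [15, 0, 0, -0.2, 0, 0, 0],
    [15, 0, 0, -0.386, 0, 0, 0],
    [15, 0, 0, -0.386, 0, 0, 0],
  ],
)

```text
time_s: 12.6
position: [0.4934, 0.3454, 0.2569]
tcp_rot: [[0.996, -0.09, 0.005], [-0.09, -0.996, 0.002], [0.005, -0.003, -1.0]]
force: [0.9, 0.3, -2.4]
opening: 0.252
grasp_force: 29.8
```

drive_tool(
  steps=[
    [15, -0.02, 0.28, 0, 0, 0, -0.058],
    [15, -0.03, 0.55, 0, 0, 0, -0.116],
    [15, -0.049, 0.827, 0, 0, 0, -0.174],
    [15, -0.049, 0.827, 0, 0, 0, -0.174],
  ],
)

```text
time_s: 13.0
position: [0.4745, 0.2425, 0.2527]
tcp_rot: [[0.986, 0.168, -0.006], [0.168, -0.986, -0.003], [-0.006, 0.002, -1.0]]
force: [-0.2, 1.0, -3.4]
opening: 0.252
grasp_force: 30.0
```

drive_tool(
  steps=[
    [15, -0.087, 0.26, 0, 0, 0, -0.058],
    [15, -0.174, 0.52, 0, 0, 0, -0.116],
    [15, -0.261, 0.786, 0, 0, 0, -0.174],
    [15, -0.261, 0.786, 0, 0, 0, -0.174],
  ],
)

```text
time_s: 13.4
position: [0.4606, 0.1453, 0.2534]
tcp_rot: [[0.91, 0.416, -0.004], [0.416, -0.91, -0.002], [-0.004, -0.0, -1.0]]
force: [-0.9, 0.0, -2.6]
opening: 0.251
grasp_force: 30.0
```

drive_tool(
  steps=[
    [15, -0.15, 0.23, 0, 0, 0, -0.058],
    [15, -0.3, 0.46, 0, 0, 0, -0.116],
    [15, -0.454, 0.693, 0, 0, 0, -0.174],
    [15, -0.454, 0.693, 0, 0, 0, -0.174],
  ],
)

```text
time_s: 13.8
position: [0.447, 0.0476, 0.254]
tcp_rot: [[0.772, 0.636, -0.002], [0.636, -0.772, -0.001], [-0.002, -0.0, -1.0]]
force: [1.1, 0.2, -2.5]
opening: 0.246
grasp_force: 30.0
```

drive_tool(
  steps=[
    [15, -0.2, 0.18, 0, 0, 0, -0.058],
    [15, -0.41, 0.37, 0, 0, 0, -0.116],
    [15, -0.618, 0.552, 0, 0, 0, -0.174],
    [15, -0.618, 0.552, 0, 0, 0, -0.174],
  ],
)

```text
time_s: 14.2
position: [0.4333, -0.0507, 0.2544]
tcp_rot: [[0.582, 0.813, 0.0], [0.813, -0.582, -0.001], [-0.001, 0.001, -1.0]]
force: [0.4, 0.6, -1.9]
opening: 0.247
grasp_force: 30.0
```

```bash
python3 -c "
from p import *
plan((hk(-.24,0,.065),-20.5),(hk(-.2,0,.0095),-20.5))"
```

```text
t 14.2 p [ 0.4333 -0.0507  0.2544] F [ 0.41  0.64 -1.87] op 21.5 hook [-0.2586  0.0957]
[-0.73   0.358 -0.005] [ 0.     0.    -0.176] -> [ 0.417 -0.147  0.255] rows 2.0
[-0.     0.333  0.462] [-0.  0.  0.] -> [ 0.455 -0.161  0.2  ] rows 1.4
```

drive_tool(
  steps=[
    [15, -0.25, 0.12, 0, 0, 0, -0.06],
    [15, -0.5, 0.24, 0, 0, 0, -0.12],
    [15, -0.73, 0.358, 0, 0, 0, -0.176],
    [15, -0.73, 0.358, 0, 0, 0, -0.176],
    [15, -0.73, 0.358, 0, 0, 0, -0.176],
  ],
)

```text
time_s: 14.7
position: [0.4174, -0.1439, 0.2543]
tcp_rot: [[0.348, 0.937, -0.001], [0.937, -0.348, 0.002], [0.002, -0.001, -1.0]]
force: [0.6, 0.4, -1.2]
opening: 0.248
grasp_force: 30.0
```

drive_tool(
  steps=[
    [15, 0, 0, 0.15, 0, 0, 0],
    [15, 0, 0, 0.3, 0, 0, 0],
    [15, 0, 0, 0.46, 0, 0, 0],
    [15, 0, 0.17, 0.46, 0, 0, 0],
    [15, 0, 0.33, 0.46, 0, 0, 0],
    [15, 0, 0.33, 0.46, 0, 0, 0],
    [15, 0, 0.33, 0.46, 0, 0, 0],
  ],
)

```text
time_s: 15.4
position: [0.454, -0.1567, 0.1992]
tcp_rot: [[0.345, 0.939, -0.002], [0.939, -0.345, 0.002], [0.001, -0.002, -1.0]]
force: [0.1, 0.4, -2.5]
opening: 0.252
grasp_force: 30.0
```

```bash
python3 -c "
from cr import *
cr('side')
c=optics.capture('side');w=cloud(c);q=w-H;px,py=q@X,q@Y
# steel blade of the held cutter
m=(px<-.15)&(px>-.25)&(abs(py)<.1)&(w[...,2]>.1)&(w[...,2]<.3)
sp=c['color'].astype(int);g=(sp.max(-1)-sp.min(-1)<25)&(sp.max(-1)>60)
for lo in np.arange(.11,.24,.01):
    t=m&g&(w[...,2]>lo)&(w[...,2]<lo+.01);print(lo.round(2),t.sum(),np.percentile(px[t],[10,50,90]).round(3) if t.sum()>3 else '',np.percentile(py[t],[1,99]).round(3) if t.sum()>3 else '')
plan((hk(-.085,0,.0095),-20.5))"
```

```text
side 443 c [-25.5  -0.5] [ 20.  152.7] 1.2 z98 0.2172 zmed 0.2095
side 114 c [-210.8  -43.1] [11.3 50.2] 4.2 z98 0.2531 zmed 0.2449
side 244 c [-208.6   43.4] [79.  17.7] 88.5 z98 0.2534 zmed 0.2471
1545.0
top 480 c [-19.6  -1.1] [ 21.5 154.6] 0.2 z98 0.2207 zmed 0.2156
top 62 c [-202.5   70.2] [21.1 18.4] 88.2 z98 0.2562 zmed 0.2524
0.11 0  
0.12 45 [-0.206 -0.204 -0.202] [-0.061  0.073]
0.13 166 [-0.206 -0.205 -0.202] [-0.066  0.074]
0.14 167 [-0.206 -0.205 -0.203] [-0.065  0.073]
0.15 176 [-0.207 -0.205 -0.202] [-0.065  0.072]
0.16 169 [-0.206 -0.204 -0.203] [-0.065  0.072]
0.17 27 [-0.206 -0.205 -0.203] [-0.066  0.074]
0.18 26 [-0.206 -0.205 -0.203] [-0.069  0.074]
0.19 34 [-0.207 -0.204 -0.202] [-0.066  0.074]
0.2 31 [-0.207 -0.205 -0.202] [-0.065  0.074]
0.21 32 [-0.206 -0.205 -0.202] [-0.066  0.073]
0.22 48 [-0.223 -0.212 -0.205] [-0.068  0.077]
0.23 28 [-0.223 -0.214 -0.211] [-0.074  0.08 ]
t 15.55 p [ 0.4532 -0.1573  0.1995] F [-0.36  0.23 -2.17] op 22.0 hook [-0.2027  0.003 ]
[-0.03   0.98  -0.002] [-0.001 -0.     0.003] -> [ 0.562 -0.201  0.2  ] rows 2.4
```

drive_tool(
  steps=[
    [15, -0.03, 0.14, 0, 0, 0, 0],
    [15, -0.03, 0.28, 0, 0, 0, 0],
    [15, -0.03, 0.42, 0, 0, 0, 0],
    [15, -0.03, 0.56, 0, 0, 0, 0],
    [15, -0.03, 0.7, 0, 0, 0, 0],
    [15, -0.03, 0.84, 0, 0, 0, 0],
    [15, -0.03, 0.98, 0, 0, 0, 0],
    [15, -0.03, 0.98, 0, 0, 0, 0],
  ],
)

```text
time_s: 16.35
position: [0.5648, -0.2034, 0.1998]
tcp_rot: [[0.346, 0.938, 0.002], [0.938, -0.346, -0.001], [-0.0, 0.002, -1.0]]
force: [-1.2, -0.1, -2.5]
opening: 0.251
grasp_force: 30.0
```

```bash
python3 -c "
from cr import *
cr('side')
c=cv2.imread('pics/side_%d.png'%(0)) 
plan((hk(-.085,0,-.0255),-20.5))"; f=$(ls -t pics/side_*|head -1); python3 -c "
import cv2
c=cv2.imread('$f');cv2.imwrite('pics/g.png',cv2.resize(c[110:260,270:430],(640,600),interpolation=cv2.INTER_CUBIC))"
```

```text
side 107 c [-91.5 -45.6] [11.9 51.4] 0.7 z98 0.2539 zmed 0.2459
side 356 c [-56.4  38.8] [78.1 84.7] 88.6 z98 0.2537 zmed 0.2399
side 35 c [-31.7 -11.1] [51.8  7.2] 90.0 z98 0.2016 zmed 0.1975
1639.9999999999998
top 71 c [-19.5  64.7] [21.2 22.9] 2.9 z98 0.2201 zmed 0.215
top 59 c [-84.1  67.9] [19.1 19.2] 88.8 z98 0.2563 zmed 0.2523
top 41 c [-83. -59.] [18.6 17.6] 79.8 z98 0.2557 zmed 0.2529
t 16.45 p [ 0.5621 -0.202   0.1994] F [-1.54 -0.37 -2.77] op 21.4 hook [-0.085  -0.0008]
[0.007 0.001 0.291] [-0.002 -0.     0.003] -> [ 0.562 -0.201  0.164] rows 0.7[ WARN:0@6.781] global loadsave.cpp:275 findDecoder imread_('pics/side_0.png'): can't open/read file: check file path/integrity
```

View pics/g.png

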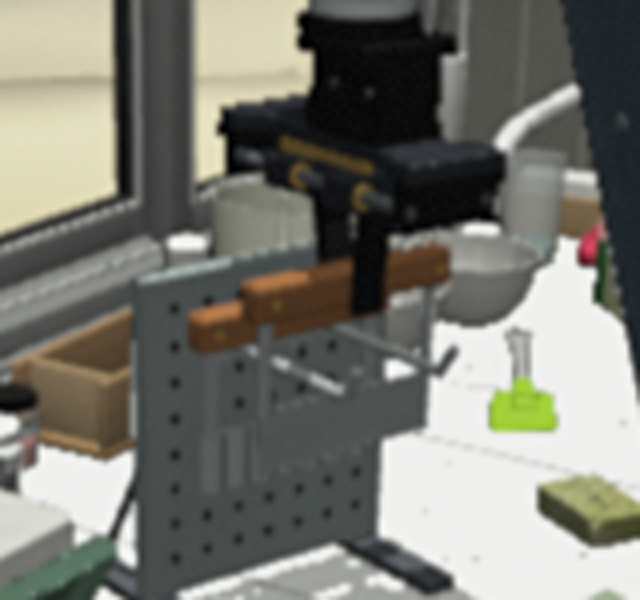

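The window is threaded over both prongs (tips at about (340,388) and (450,358)), with the handle above them. Lowering.

drive_tool(
  steps=[
    [15, 0, 0, 0.08, 0, 0, 0],
    [15, 0, 0, 0.16, 0, 0, 0],
    [15, 0, 0, 0.22, 0, 0, 0],
    [15, 0, 0, 0.26, 0, 0, 0],
    [15, 0, 0, 0.28, 0, 0, 0],
    [15, 0, 0, 0.29, 0, 0, 0],
    [15, 0, 0, 0.3, 0, 0, 0],
    [15, 0, 0, 0.3, 0, 0, 0],
  ],
)

```text
time_s: 17.25
position: [0.5634, -0.2028, 0.1638]
tcp_rot: [[0.346, 0.938, 0.0], [0.938, -0.346, -0.0], [-0.0, 0.0, -1.0]]
force: [0.6, -1.1, -1.9]
opening: 0.25
grasp_force: 30.0
```

```bash
python3 -c "
from cr import *
cr()
plan()"
```

```text
side 510 c [-57.6  30.6] [96.  82.8] 88.4 z98 0.2179 zmed 0.2105
side 109 c [-94.4 -48. ] [12.5 50.7] 6.5 z98 0.2171 zmed 0.209
top 67 c [-19.6  65. ] [22.4 21.8] 89.6 z98 0.2192 zmed 0.2155
top 55 c [-83.9  67.2] [18.9 19.2] 1.9 z98 0.223 zmed 0.2171
top 44 c [-82.3 -59.3] [19.  19.2] 88.8 z98 0.2208 zmed 0.2179
t 17.35 p [ 0.5635 -0.2028  0.164 ] F [ 0.29  0.29 -3.03] op 21.6 hook [-0.0834 -0.0011]
```

drive_tool(
  steps=[
    [15, 0, 0, 0.008, 0, 0, 0],
    [15, 0, 0, 0.014, 0, 0, 0],
    [15, 0, 0, 0.014, 0, 0, 0],
  ],
)

```text
time_s: 17.65
position: [0.5635, -0.2029, 0.1627]
tcp_rot: [[0.346, 0.938, 0.001], [0.938, -0.346, -0.0], [-0.0, 0.001, -1.0]]
force: [-0.6, 0.0, 2.9]
opening: 0.253
grasp_force: 30.0
```

drive_tool(
  steps=[
    [28, 0, 0, 0, 0, 0, 0],
    [34, 0, 0, 0, 0, 0, 0],
    [38, 0, 0, 0, 0, 0, 0],
    [38, 0, 0, 0, 0, 0, 0],
    [38, 0, 0, 0, 0, 0, 0],
  ],
)

```text
time_s: 18.15
position: [0.5633, -0.2027, 0.162]
tcp_rot: [[0.346, 0.938, 0.0], [0.938, -0.346, -0.0], [-0.0, 0.0, -1.0]]
force: [0.3, 0.3, -0.8]
opening: 0.43
grasp_force: 0.0
```

```bash
python3 -c "
from cr import *
cr();plan((hk(-.085,0,.07),-20.5))"
```

```text
side 558 c [-73.8  10.6] [114.1 136.6] 0.3 z98 0.2176 zmed 0.21
side 84 c [-93.4 -52.4] [41.1  9.1] 89.2 z98 0.2157 zmed 0.2079
top 67 c [-19.3  65.5] [21.4 22.8] 83.6 z98 0.2197 zmed 0.2154
top 56 c [-84.1  67.1] [18.8 19.8] 5.9 z98 0.2201 zmed 0.2158
top 44 c [-82.7 -61.2] [20.2 18.3] 13.0 z98 0.2187 zmed 0.2156
t 18.25 p [ 0.5633 -0.2027  0.162 ] F [-0.27  0.   -0.73] op 38.0 hook [-0.0836 -0.0011]
[ 0.009 -0.012 -0.816] [ 0.    -0.     0.003] -> [ 0.562 -0.201  0.26 ] rows 2.0
```

Resting on the prongs and released, so rise straight up.

drive_tool(
  steps=[
    [38, 0, 0, -0.1, 0, 0, 0],
    [38, 0, 0, -0.25, 0, 0, 0],
    [38, 0, 0, -0.45, 0, 0, 0],
    [38, 0, 0, -0.7, 0, 0, 0],
    [38, 0, 0, -1, 0, 0, 0],
    [38, 0, 0, -1, 0, 0, 0],
  ],
)

```text
time_s: 18.85
position: [0.5666, -0.2045, 0.2889]
tcp_rot: [[0.346, 0.938, 0.011], [0.938, -0.345, -0.006], [-0.002, 0.013, -1.0]]
force: [0.2, -0.8, -0.1]
opening: 0.44
grasp_force: 0.0
```

drive_tool(
  steps=[
    [38, 0, -0.4, 0, 0, 0, 0],
    [38, 0, -0.8, 0, 0, 0, 0],
    [38, 0, -1, 0, 0, 0, 0],
    [38, 0, -1, 0, 0, 0, 0],
    [38, 0, -1, 0, 0, 0, 0],
    [38, 0, -1, 0, 0, 0, 0],
  ],
)

```text
time_s: 19.45
position: [0.4522, -0.1621, 0.2825]
tcp_rot: [[0.346, 0.938, 0.002], [0.938, -0.346, -0.001], [-0.0, 0.002, -1.0]]
force: [0.2, -0.6, 0.1]
opening: 0.434
grasp_force: 0.0
```

```bash
python3 -c "
from cr import *
cr('side')"; f=$(ls -t pics/side_*|head -1); python3 -c "
import cv2
c=cv2.imread('$f');cv2.imwrite('pics/k.png',cv2.resize(c[110:300,270:450],(720,600),interpolation=cv2.INTER_CUBIC))"
```

```text
side 870 c [-56.2   2. ] [ 86.8 155. ] 0.4 z98 0.2173 zmed 0.2101
1950.0
top 484 c [-19.5  -1.3] [ 22.7 154.9] 0.0 z98 0.2205 zmed 0.2155
top 142 c [-83.7  51.9] [19.3 50. ] 0.3 z98 0.2206 zmed 0.2156
```

View pics/k.png

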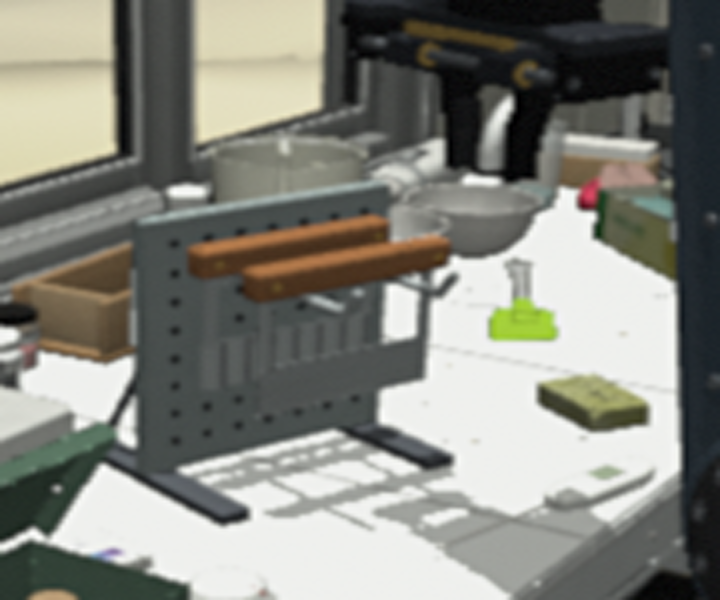

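Both handles hang level and parallel on both prongs, the crinkle cutter at about (290,245) and the straight cutter at about (345,268). The gripper is clear and the bystanders haven't moved.

```bash
python3 -c "
from rig import order
print(order.hand_in())"
```

```text
the job is handed in; nothing more can be done
None
```

I handed the job in at about 19.5 s: by camera, both cutters hang level on both prongs, the crinkle cutter about 20–25 mm from the panel and the straight cutter in front at about 84 mm; nothing else was touched, and no verdict was returned.

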